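# Find the sunk release key in the rim of the cutter box

## Robot

A 7-joint arm with a two-finger parallel gripper is mounted at the origin on a cart in front of the work surface, level with it; the furniture and walls round the work are solid. World frame = base frame: x ahead of the robot, y to its left, z up, the work surface at z = 0. Lengths are in m, angles in rad, forces in N, time in s.
With the tool pointing down it reaches from about 0.35 to 0.9 m from the base axis. Payload 7.2 kg.
Tool frame: the origin (TCP) lies at the very end of the fingers, on their centre line; the grasp point (between the pads) lies 19 mm behind it (robot.grasp_offset is the z of the grasp point in the tool frame, in m); z points along the fingers, y is the direction in which the jaws open and shut (so a half turn about z gives the same grasp; the last joint's range is limited). The gripper opens to 88 mm and grips with 3 to 60 N. Pads are 20 mm wide; open, the fingers measure 115 mm over their backs; the gripper's body (75 mm by 178 mm) begins 61 mm behind the grasp point.
Start: joints at [1.245, 0.411, -0.013, 1.596, 0.006, 1.134, -0.082], TCP at [0.159, -0.604, 0.223] pointing down, gripper open.
Joint ranges: [-2.95, 2.95], [-0.29, 1.99], [-1.47, 1.44], [0.14, 2.54], [-1.03, 4.17], [0.13, 1.85], [-2.86, 2.86]. Speed limits (rad/s): [2.39, 2.39, 3.01, 3.01, 3.14, 3.14, 3.14].

## Interface

Orientations are given as a rotation vector (axis times angle).
In Python, from bench import monitor, viewer, robot gives the robot as it stands.
- The arm moves only by the tool carry_out, never from a script. Its argument "targets" is a list of rows, each a list of 7 numbers: the shift along the tool's x, y, z normalised to -1 to 1, where 1 is 0.025 m, then the turn, a rotation vector about the tool's x, y, z normalised to -1 to 1, where 1 is 0.1 rad, then the gripper's target within -1 to 1 (fully open at 1, half-way at 0, shut at -1). A call has 1 to 20 rows; each row shifts and turns the commanded pose from where the row before left it, along the tool's axes as they then stand; what a row does not reach is not made up. A row lasts 1/8 s, in which the tool goes at most 62.5 mm and 10.7 degrees, less where a joint would pass 70% of its speed; a pose out of reach is approached as far as the arm can. A call with a number of a shift or a turn outside -1 to 1 is refused whole. A call with a gripper value outside its range is refused whole. The fingers move at their own pace and stop on an object; "grip_force" is the grip in N (left out, the last holds). Time passes only in rows, so rows that do not move let the fingers close. It gives the time, the measured TCP pose, the force and the opening at its end, in the units of the state.
- monitor.get_state(): the state, without advancing time (a new reading comes with each control period).
- viewer.snapshot(name): name is "scene" or "side" or "wrist"; returns the picture (480x640x3 uint8, red, green, blue); there is no depth.
- viewer.camera_params(name): a dict with "mtx" (3x3 intrinsics, pixels), "R" (3x3) and "t" (3): a world point X has camera coordinates R X + t; the wrist camera has in their place "hand_eye" (4x4, takes a point from camera to tool coordinates, whose origin is the TCP and whose axes are the flange's). Camera axes: x right, y down, z forward; pixel columns grow to the right and rows downward; lengths in m; the calibration is good to about 2 mm. A picture is of the moment at which its call begins: read the wrist's pose just before it. camera_params takes no time and is no camera call.
- robot.hand_in(): hands the job in, once; it reports no verdict.
The state is a dict: "t": time; "q": joint angles; "dq": joint speeds; "joint_efforts": joint torques, N m; "ee_pos": TCP position; "orientation": TCP orientation; "contact_force": force on the tool from outside, world axes, zero at the start; "ft_torque": the same for the moment, N m; "finger_gap": opening from 0.0 (shut) to 1.0 (fully open).
Only numpy, scipy, OpenCV 4.12 (cv2) and the standard library are available. Lean on these libraries where they do the work, as an engineer would, in place of code of your own. Each camera call takes 0.05 s, during which the arm holds its last target.

## Task

Open the steel pastry-cutter box: somewhere along its grey front rim a shallow notch hides the release key. Find the notch with a fingertip, press the key inside it all the way down so that the lid comes up ajar, and take your hand away. Nothing is to be picked up: leave the custard cups and the loose ring cutter where they stand.

Things in the scene. Friction and masses are not known exactly. Their poses are not given: they have to be found in the camera images.
- cutter_box: Low steel box for pastry cutters, fixed to the worktop, 160 (x) x 290 (y) x 60 (z) mm; origin at the centre of its underside; its x points from the front rim back to the lid's hinge (away from the robot, give or take its yaw), its y along the rim. A flat lid, top 57 mm high, is let in behind the rim and offers no hold while shut.
- rim_middle (a point): Middle of the grey front rim, on its top face, 61 mm in front of the box's origin, 60 mm above the worktop; axes as the box. The rim is a flat level strip of butted caps, 38 mm wide (box x), 290 mm long (box y). It is all plain but for one notch, a 50 mm length of it across the full 38 mm width, open to the front, square-ended. The notch's centre is within 100 mm of this point along the rim and differs each time.
- release_key (a joint): Travel in m of the release key, which is the whole floor of the notch, in the same grey as the rim: 0 up (top 7 mm below the rim's top face), 0.006 fully down (13 mm below). It moves straight down under about 4 to 6 N and stays where it is left, without a spring.
- lid (a joint): Opening angle of the lid in rad about its far edge: 0 shut, 0.21 ajar (front edge up about 23 mm). It is geared to the key and rises as the key goes down, and stays up.
- custard_cup_left: Bystander: pleated paper cup of custard, 59 mm across, 45 mm high, loose, beyond the left end of the box; origin at the centre of its underside.
- custard_cup_right: Bystander: the same kind of cup, beyond the right end of the box.
- ring_cutter: Bystander: steel ring cutter, 71 mm across, 36 mm high, loose, in front of the box; origin at the centre of its underside.

How it is judged:
At the end, for the whole second after the job is handed in: The release key is down by more than 5 of its 6 mm, the lid stands ajar (more than 0.16 rad) and at rest, and both custard cups and the loose ring cutter are within 15 mm of where they stood (value of joint release_key above 0.005 m and value of joint lid above 0.16 rad and velocity of joint lid below 0.05 rad/s and distance of each of custard_cup_left, custard_cup_right, ring_cutter from where it was at the start of the episode below 0.015 m); the robot touches nothing.
It fails at once if a custard cup or the loose ring cutter is pushed, lifted or carried more than 15 mm (distance of any of custard_cup_left, custard_cup_right, ring_cutter from where it was at the start of the episode above 0.015 m).
It also fails if it takes over 54 s, if anything falls off the work surface, if the arm or the gripper's body presses on something with over 40 N, if the wrist force passes 120 N, or if a joint passes its speed limit or range.

## Working session

There is one attempt and no reset: what is moved stays moved. The work goes in short steps, Python scripts to look and compute and a tool call to move; the robot and the scene stay as the last step left them, time stands still between calls to the robot, and variables do not carry over. Pictures are saved under pics/ and viewed, and the job is handed in when it is done.

Besides the shell and the picture viewer there is one more tool, called after ">>>" as name([rows], argument=value, ...), one row to a line, values as JSON. carry_out: Moves the arm, as the interface text tells. Its arguments: {"type":"object","properties":{"targets":{"type":"array","items":{"type":"array","items":{"type":"number"}}},"grip_force":{"type":"number"}},"required":["targets"]}

```bash
mkdir -p pics; ls; python3 - <<'E'
from bench import monitor, viewer, robot
import cv2,numpy as np
s=monitor.get_state();print(s)
for n in("scene","side","wrist"):
    im=viewer.snapshot(n);cv2.imwrite(f"pics/{n}0.png",im[:,:,::-1])
    print(n,viewer.camera_params(n))
E
```

```text
pics
{'t': 0.0, 'q': array([ 1.24481245,  0.41187419, -0.01271196,  1.59705095,  0.00560088,
        1.13428192, -0.08216107]), 'dq': array([ 0.00061121,  0.00020238, -0.00190472, -0.00112887,  0.00111633,
       -0.00026981,  0.00018036]), 'joint_efforts': array([ 3.35664799e-04, -5.87948442e+01,  6.42386992e-01, -2.91076165e+01,
       -5.36917860e-02,  1.84989301e-02,  1.22810611e-04]), 'ee_pos': array([ 0.15916624, -0.60387026,  0.22182227]), 'orientation': array([-3.11398562e+00, -4.03706358e-01,  4.93384472e-04]), 'contact_force': array([ 0.58259001,  0.04409401, -0.48317055]), 'ft_torque': array([0.01153661, 0.02245426, 0.02943488]), 'finger_gap': 1.0007964814793182}
scene {'mtx': array([[439.49571557,   0.        , 323.40040136],
       [  0.        , 439.49571557, 241.15565361],
       [  0.        ,   0.        ,   1.        ]]), 'R': array([[-0.69672548, -0.71709824,  0.0185395 ],
       [-0.50738461,  0.47437087, -0.71939776],
       [ 0.50708427, -0.5106294 , -0.69435089]]), 't': array([0.39339105, 0.2953359 , 0.75860701])}
side {'mtx': array([[621.31350441,   0.        , 318.73744275],
       [  0.        , 621.31350441, 251.08167139],
       [  0.        ,   0.        ,   1.        ]]), 'R': array([[-0.99799011, -0.06202838, -0.01297016],
       [-0.02378237,  0.55632451, -0.83062473],
       [ 0.05873792, -0.8286468 , -0.55668154]]), 't': array([0.54068109, 0.04634354, 1.38816678])}
wrist {'mtx': array([[365.00850743,   0.        , 316.25564716],
       [  0.        , 365.00850743, 239.63763443],
       [  0.        ,   0.        ,   1.        ]]), 'hand_eye': array([[-4.51761682e-04, -9.63830389e-01, -2.66515998e-01,
         7.18286741e-02],
       [ 9.99999694e-01, -2.65072600e-04, -7.36453036e-04,
         6.90546687e-04],
       [ 6.39169728e-04, -2.66516249e-01,  9.63830213e-01,
        -1.62445283e-01],
       [ 0.00000000e+00,  0.00000000e+00,  0.00000000e+00,
         1.00000000e+00]])}
```

View pics/scene0.png

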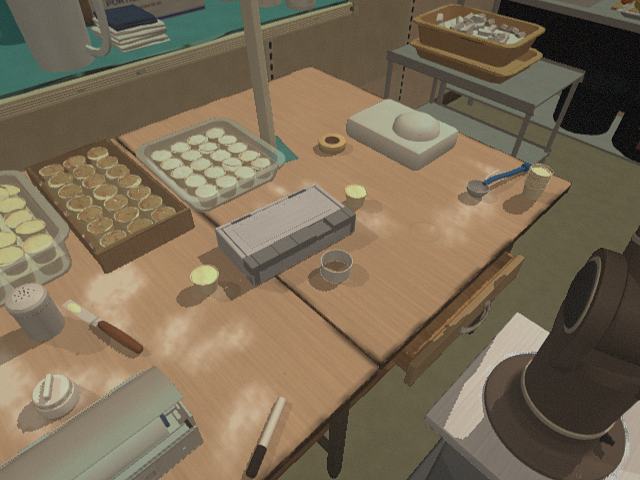

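View pics/side0.png

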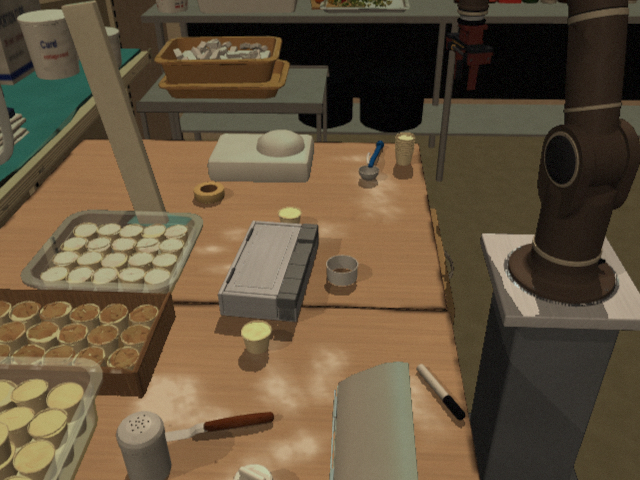

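View pics/wrist0.png

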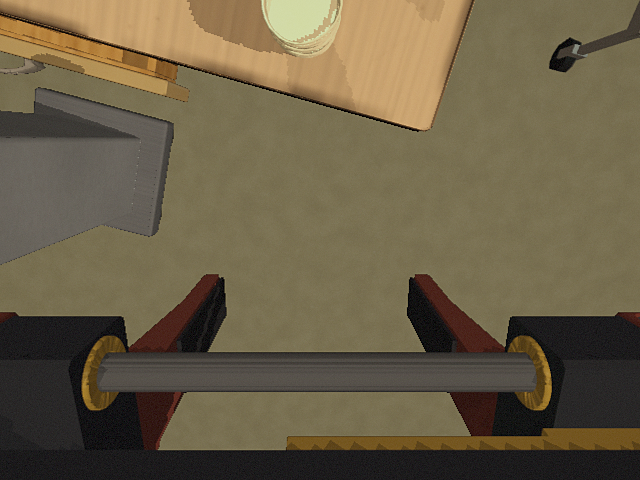

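The scene view shows the box at about (285,230), the cups at (204,275) and (355,193), and the ring at (336,265). The side view shows the box at (270,270), cups at (257,335) and (290,215), and the ring at (342,271). I'll enlarge the box next.

```bash
python3 - <<'E'
import cv2
a=cv2.imread("pics/scene0.png")[170:300,200:370];b=cv2.imread("pics/side0.png")[200:360,210:370]
cv2.imwrite("pics/sc.png",cv2.resize(a,(785,600),interpolation=cv2.INTER_CUBIC))
cv2.imwrite("pics/si.png",cv2.resize(b,(600,600),interpolation=cv2.INTER_CUBIC))
E
```

```text
(no output)
```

View pics/sc.png

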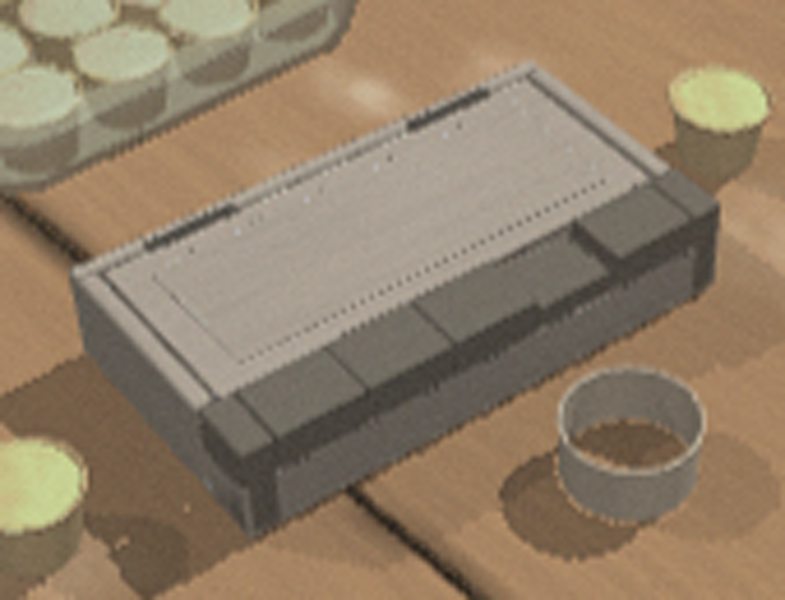

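View pics/si.png

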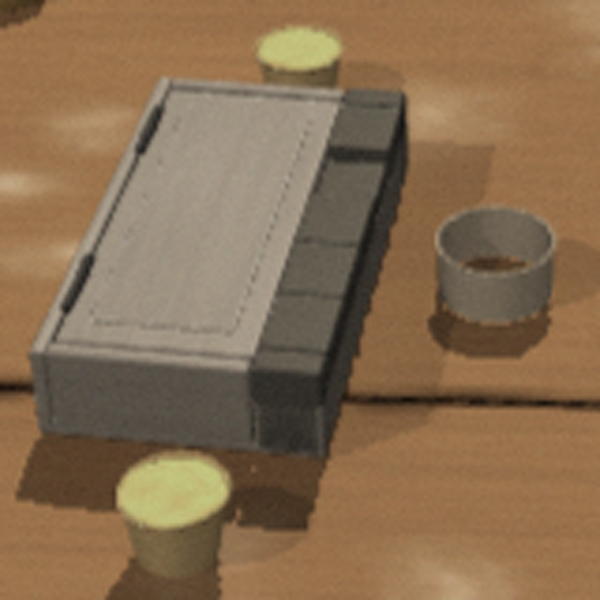

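```bash
cat > h.py <<'E'
from bench import monitor, viewer, robot
import numpy as np, cv2
from scipy.spatial.transform import Rotation as Rn
def ray(n,uv,z):
    c=viewer.camera_params(n);R,t=c["R"],c["t"]
    d=R.T@np.linalg.solve(c["mtx"],[uv[0],uv[1],1]);o=-R.T@t
    return o+d*(z-o[2])/d[2]
E
python3 - <<'E'
from h import *
k=170/785.
S=lambda u,v:(200+(u+.5)*k-.5,170+(v+.5)*130/600-.5)
D=lambda u,v:(210+(u+.5)*160/600-.5,200+(v+.5)*160/600-.5)
np.set_printoptions(precision=4,suppress=True)
sc=dict(bl=(203,407),fl=(238,460),fr=(718,207),br=(662,172),nl_front=(537,303),nr_front=(613,265),nr_back=(575,228))
si=dict(bl=(250,372),fl=(322,375),fr=(404,95),br=(344,92),nr_back=(334,150),nr_front=(386,153))
for k2,v in sc.items(): print('sc',k2,ray("scene",S(*v),.06)[:2])
for k2,v in si.items(): print('si',k2,ray("side",D(*v),.06)[:2])
cups=dict(cl=((0,0)))
# bystanders: tops
for n,f,lst in(("scene",S,dict(cupL=(38,486,.045),cupR=(718,100,.045),ring=(632,418,.036))),("side",D,dict(cupL=(174,492,.045),cupR=(300,50,.045),ring=(495,243,.036)))):
    for a,(u,v,z) in lst.items(): print(n,a,ray(n,f(u,v),z)[:2])
E
```

```text
sc bl [0.6087 0.1935]
sc fl [0.5717 0.2018]
sc fr [ 0.5439 -0.0824]
sc br [ 0.5828 -0.0816]
sc nl_front [0.555  0.0343]
sc nr_front [ 0.5493 -0.012 ]
sc nr_back [ 0.5819 -0.0176]
si bl [0.6122 0.2015]
si fl [0.5742 0.2023]
si fr [ 0.5492 -0.08  ]
si br [ 0.5869 -0.0821]
si nr_back [ 0.5872 -0.015 ]
si nr_front [ 0.5557 -0.013 ]
scene cupL [0.6322 0.2693]
scene cupR [ 0.6172 -0.163 ]
scene ring [0.4851 0.0384]
side cupL [0.6419 0.2808]
side cupR [ 0.6229 -0.1583]
side ring [0.4883 0.0439]
```

>>> carry_out([
  [0, 0, 0, 0, 0, 0.9, -1],
  [0, 0, 0, 0, 0, 0.9, -1],
  [0, 0, 0, 0, 0, 0.9, -1],
  [0, 0, 0, 0, 0, 0.8, -1],
  [0.5, -1, 0, 0, 0, 0, -1],
  [0.5, -1, 0, 0, 0, 0, -1],
  [0.5, -1, 0, 0, 0, 0, -1],
  [0.5, -1, 0, 0, 0, 0, -1],
  [0.5, -1, 0, 0, 0, 0, -1],
  [0.5, -1, 0, 0, 0, 0, -1],
  [0.5, -1, 0, 0, 0, 0, -1],
  [0.5, -1, 0, 0, 0, 0, -1],
  [0.5, -1, 0, 0, 0, 0, -1],
  [0.5, -1, 0, 0, 0, 0, -1],
  [0.5, -1, 0, 0, 0, 0, -1],
  [0.5, -1, 0, 0, 0, 0, -1],
  [0.5, -1, 0, 0, 0, 0, -1],
  [0.5, -1, 0, 0, 0, 0, -1],
  [0.5, -1, 0, 0, 0, 0, -1],
  [0, 0, 0, 0, 0, 0, -1],
], grip_force=20)

```text
t: 2.65
ee_pos: [0.3814, -0.2466, 0.2226]
orientation: [-3.138, 0.139, -0.0]
contact_force: [0.2, -0.4, 0.3]
finger_gap: 0.005
```

>>> carry_out([
  [0.6, -1, 0, 0, 0, 0, -1],
  [0.6, -1, 0, 0, 0, 0, -1],
  [0.6, -1, 0, 0, 0, 0, -1],
  [0.6, -1, 0, 0, 0, 0, -1],
  [0.6, -1, 0, 0, 0, 0, -1],
  [0.6, -1, 0, 0, 0, 0, -1],
  [0.6, -1, 0, 0, 0, 0, -1],
  [0.6, -1, 0, 0, 0, 0, -1],
  [0.6, -1, 0, 0, 0, 0, -1],
  [0.6, -1, 0, 0, 0, 0, -1],
  [0.6, -0.9, 0, 0, 0, 0, -1],
  [0, 0, 1, 0, 0, 0, -1],
  [0, 0, 0, 0, 0, 0, -1],
])

```text
t: 4.28
ee_pos: [0.5687, 0.0066, 0.1957]
orientation: [3.137, -0.146, -0.006]
contact_force: [-0.4, -0.6, -0.0]
finger_gap: 0.007
```

```bash
python3 - <<'E'
from h import *
s=monitor.get_state();print(s['t'],s['ee_pos'],s['orientation'],s['contact_force'])
np.save('pose.npy',np.r_[s['ee_pos'],s['orientation']])
cv2.imwrite("pics/wrist1.png",viewer.snapshot("wrist")[:,:,::-1])
E
```

```text
4.275 [0.56868383 0.0065858  0.19573456] [ 3.13723973 -0.14585221 -0.00643828] [-0.43901831 -0.59921816 -0.03553514]
```

View pics/wrist1.png

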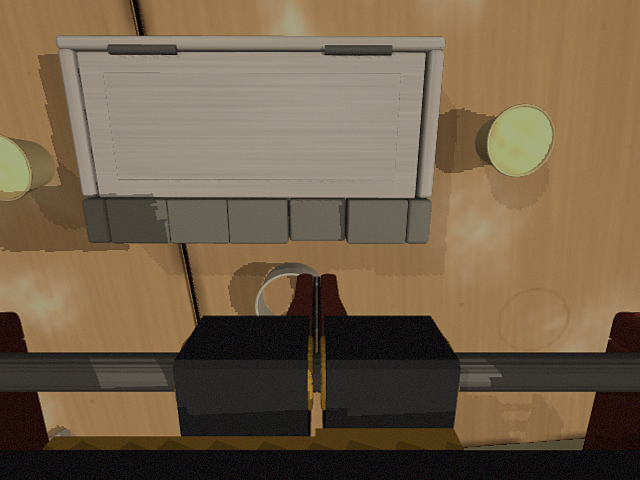

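The wrist view shows the notch plainly: the recessed cap spans columns 290–346 and rows 199–242. The fingertips are at about (319,275).

```bash
python3 - <<'E'
from h import *
p=np.load('pose.npy');Rt=Rn.from_rotvec(p[3:]).as_matrix()
c=viewer.camera_params("wrist");H=c["hand_eye"]
def w(u,v,z):
    d=Rt@H[:3,:3]@np.linalg.solve(c["mtx"],[u,v,1]);o=p[:3]+Rt@H[:3,3]
    return (o+d*(z-o[2])/d[2])
np.set_printoptions(precision=4,suppress=True)
for a in [(289.5,198,.06),(290,242,.06),(346,198,.06),(347,242,.06),(318,220,.053),(84,198,.06),(90,243,.06),(433,198,.06),(430,243,.06)]: 
    X=w(*a);print(a,X,'tool',(Rt.T@(X-p[:3])))
print(Rt)
E
```

```text
(289.5, 198, 0.06) [0.5951 0.0252 0.06  ] tool [ 0.0251 -0.0212  0.1356]
(290, 242, 0.06) [0.5577 0.0291 0.06  ] tool [-0.0125 -0.0215  0.1358]
(346, 198, 0.06) [ 0.5908 -0.021   0.06  ] tool [0.0251 0.0252 0.1357]
(347, 242, 0.06) [ 0.5532 -0.0191  0.06  ] tool [-0.0125  0.0269  0.1358]
(318, 220, 0.053) [0.5729 0.0037 0.053 ] tool [0.0051 0.0023 0.1427]
(84, 198, 0.06) [0.6109 0.1932 0.06  ] tool [ 0.0252 -0.1899  0.1354]
(90, 243, 0.06) [0.5727 0.1983 0.06  ] tool [-0.0132 -0.1914  0.1356]
(433, 198, 0.06) [ 0.5841 -0.0921  0.06  ] tool [0.0251 0.0967 0.1357]
(430, 243, 0.06) [ 0.5457 -0.0893  0.06  ] tool [-0.0134  0.0975  0.1359]
[[ 0.9957 -0.0928 -0.0041]
 [-0.0928 -0.9957 -0.0008]
 [-0.0041  0.0011 -1.    ]]
```

>>> carry_out([
  [0.2, 0.05, 1, 0, 0, 0, -1],
  [0, 0, 1, 0, 0, 0, -1],
  [0, 0, 1, 0, 0, 0, -1],
  [0, 0, 1, 0, 0, 0, -1],
  [0, 0, 0.6, 0, 0, 0, -1],
  [0, 0, 0, 0, 0, 0, -1],
  [0, 0, 0, 0, 0, 0, -1],
])

```text
t: 5.2
ee_pos: [0.5756, 0.0061, 0.0837]
orientation: [-3.138, 0.145, -0.002]
contact_force: [-0.5, 0.6, 0.7]
finger_gap: 0.005
```

```bash
python3 - <<'E'
from h import *
for n in("scene","side"):
    im=viewer.snapshot(n)[:,:,::-1]
    im=im[170:300,200:370] if n=="scene" else im[200:330,210:380]
    cv2.imwrite(f"pics/{n}2.png",cv2.resize(im,(785,600),interpolation=cv2.INTER_CUBIC))
s=monitor.get_state();print(s['ee_pos'],s['contact_force'])
E
```

```text
[0.57555915 0.00621151 0.08376758] [ 0.32301082  0.93831908 -0.50209011]
```

View pics/scene2.png

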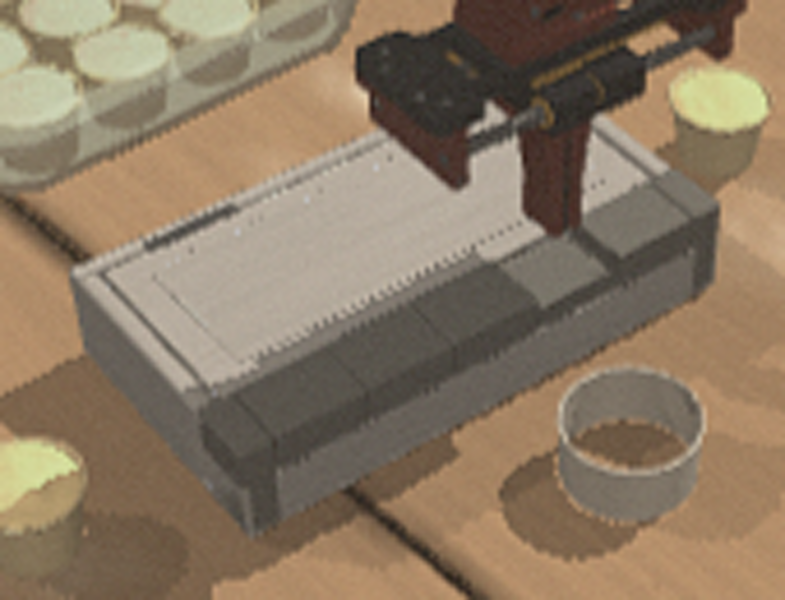

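View pics/side2.png

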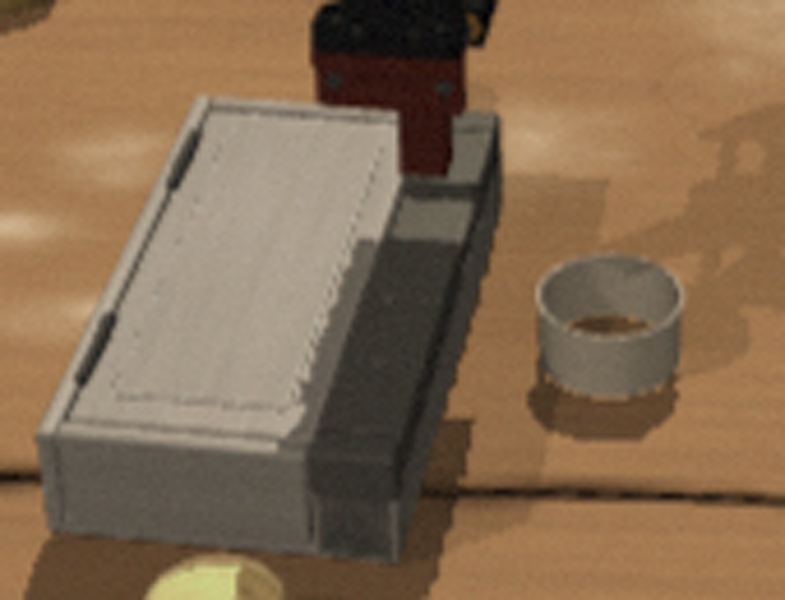

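>>> carry_out([
  [-0.1, 0, 0.4, 0, 0, 0, -1],
  [-0.05, 0, 0.3, 0, 0, 0, -1],
  [0, 0, 0.1, 0, 0, 0, -1],
  [0, 0, 0.1, 0, 0, 0, -1],
  [0, 0, 0, 0, 0, 0, -1],
])

```text
t: 5.92
ee_pos: [0.5711, 0.0066, 0.06]
orientation: [3.138, -0.145, -0.0]
contact_force: [0.2, 0.4, 0.5]
finger_gap: 0.008
```

>>> carry_out([
  [0, 0, 0.1, 0, 0, 0, -1],
  [0, 0, 0.1, 0, 0, 0, -1],
  [0, 0, 0, 0, 0, 0, -1],
])

```text
t: 6.3
ee_pos: [0.5709, 0.0066, 0.0549]
orientation: [3.138, -0.145, -0.001]
contact_force: [0.3, -0.6, 0.5]
finger_gap: 0.004
```

Down at 54.9 mm there's no contact, so the tip is below the rim's top face and inside the notch. I'll press next.

>>> carry_out([
  [0, 0, 0.08, 0, 0, 0, -1],
  [0, 0, 0.08, 0, 0, 0, -1],
  [0, 0, 0.08, 0, 0, 0, -1],
  [0, 0, 0, 0, 0, 0, -1],
])

```text
t: 6.8
ee_pos: [0.5712, 0.0066, 0.0491]
orientation: [-3.138, 0.145, -0.0]
contact_force: [0.3, 0.1, 2.3]
finger_gap: 0.004
```

>>> carry_out([
  [0, 0, 0.06, 0, 0, 0, -1],
  [0, 0, 0.06, 0, 0, 0, -1],
  [0, 0, 0.06, 0, 0, 0, -1],
  [0, 0, 0, 0, 0, 0, -1],
])

```text
t: 7.3
ee_pos: [0.5715, 0.0067, 0.0471]
orientation: [3.138, -0.145, 0.002]
contact_force: [-9.2, -1.1, 27.7]
finger_gap: 0.008
```

The force has risen to 28 N at z = 47 mm, which matches the key's end stop. I'll lift off and look.

>>> carry_out([
  [0, 0, -0.2, 0, 0, 0, -1],
  [0, 0, -0.4, 0, 0, 0, -1],
  [0, 0, -1, 0, 0, 0, -1],
  [-0.4, 0, -1, 0, 0, 0, -1],
  [-0.4, 0, -1, 0, 0, 0, -1],
  [0, 0, -1, 0, 0, 0, -1],
  [0, 0, -1, 0, 0, 0, -1],
  [0, 0, -1, 0, 0, 0, -1],
  [0, 0, 0, 0, 0, 0, -1],
  [0, 0, 0, 0, 0, 0, -1],
])

```text
t: 8.55
ee_pos: [0.5507, 0.0083, 0.2088]
orientation: [3.138, -0.145, -0.002]
contact_force: [0.0, -0.4, -1.0]
finger_gap: 0.007
```

```bash
python3 - <<'E'
from h import *
s=monitor.get_state();print(s['ee_pos'],s['contact_force'],s['t'])
ims=[]
for n in("scene","side"):
    im=viewer.snapshot(n)[:,:,::-1]
    im=im[170:300,200:370] if n=="scene" else im[200:330,210:380]
    ims.append(cv2.resize(im,(390,300),interpolation=cv2.INTER_CUBIC))
    ims.append(cv2.resize(cv2.imread(f"pics/{n}0.png")[170:300,200:370] if n=="scene" else cv2.imread("pics/side0.png")[200:330,210:380],(390,300)))
cv2.imwrite("pics/fin.png",np.vstack([np.hstack(ims[:2]),np.hstack(ims[2:])]))
E
```

```text
[0.55068888 0.00829199 0.20882326] [ 0.04961879 -0.36369532 -0.96429084] 8.55
```

View pics/fin.png

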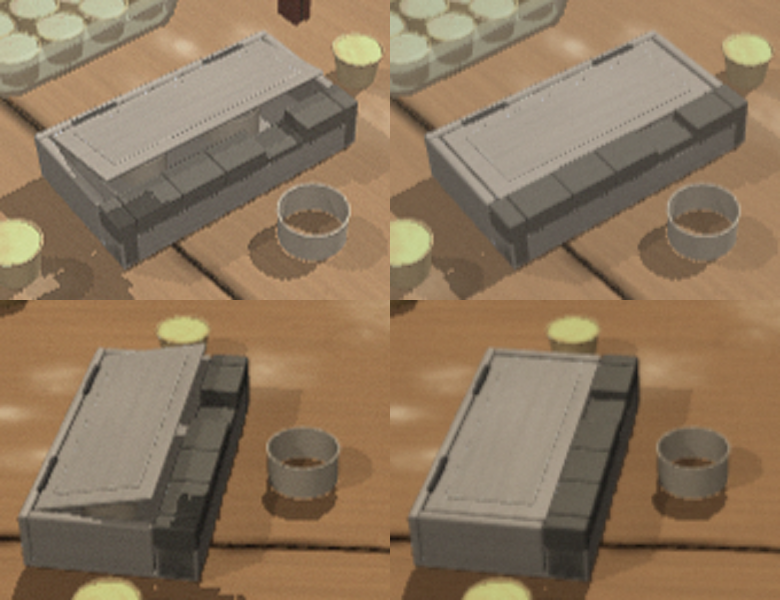

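The left column is now and the right column is the start. The lid is up, and the cups and ring look unmoved. I'll measure the lid's height by triangulating its front-left corner, seen at (107,180) in the scene crop and (152,498) in the side crop.

```bash
python3 - <<'E'
from h import *
k=170/390;a=(200+107*k,170+180*130/300);b=(210+152*k,200+198*130/300)
P=[]
for n in("scene","side"):
    c=viewer.camera_params(n);P.append(c["mtx"]@np.c_[c["R"],c["t"]])
X=cv2.triangulatePoints(P[0],P[1],np.array(a).reshape(2,1),np.array(b).reshape(2,1));print((X[:3]/X[3]).ravel())
E
```

```text
[0.61419158 0.17935024 0.07539992]
```

The triangulation gives about 18 mm of rise with a few mm of error, which is too loose. I'll check it more sharply.

```bash
python3 - <<'E'
from h import *
s=monitor.get_state();np.save('pose2.npy',np.r_[s['ee_pos'],s['orientation']])
cv2.imwrite("pics/wrist3.png",viewer.snapshot("wrist")[:,:,::-1])
im=viewer.snapshot("scene")[:,:,::-1][180:280,210:360];sd=viewer.snapshot("side")[:,:,::-1][210:330,210:330]
cv2.imwrite("pics/s3.png",cv2.resize(im,(795,530),interpolation=cv2.INTER_CUBIC))
cv2.imwrite("pics/d3.png",cv2.resize(sd,(600,600),interpolation=cv2.INTER_CUBIC))
E
```

```text
(no output)
```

View pics/wrist3.png

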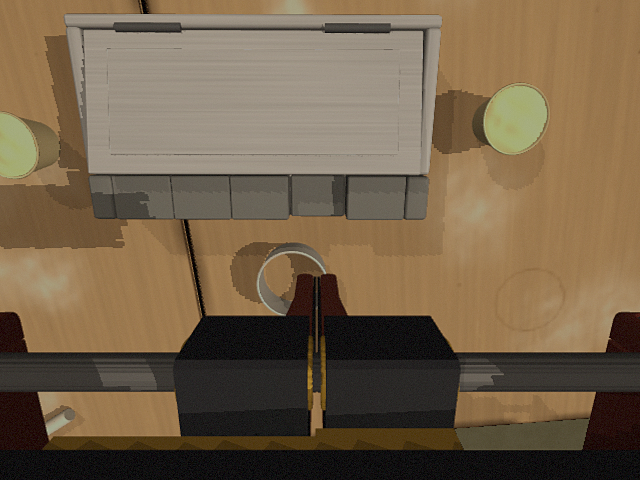

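View pics/s3.png

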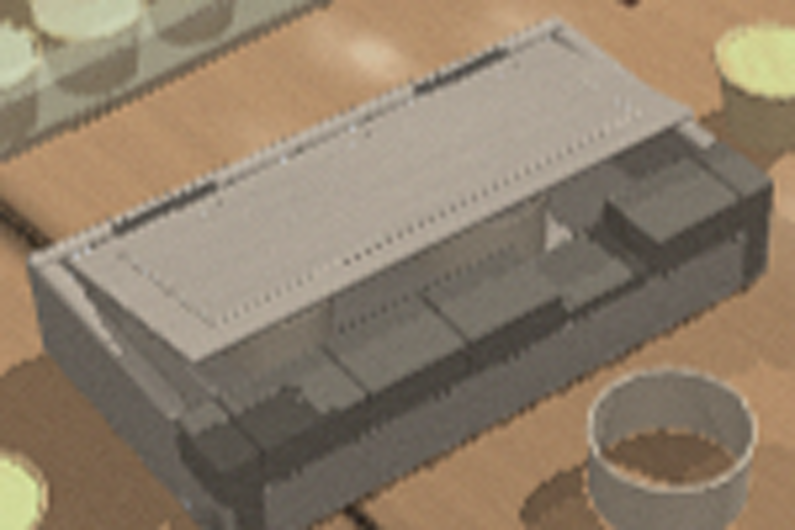

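View pics/d3.png

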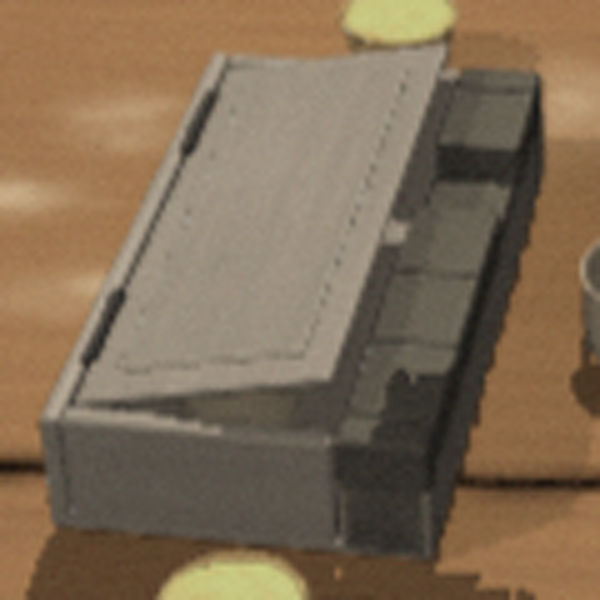

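```bash
python3 - <<'E'
from h import *
s=monitor.get_state();print(s['t'],s['ee_pos'],s['contact_force']);print(robot.hand_in())
E
```

```text
8.8 [0.55076926 0.00840044 0.20880179] [-0.119035    0.04608214 -0.20657388]
the job is handed in; nothing more can be done
None
```

The box is open. I pressed the release key down to its stop, the lid came up ajar, and I handed the job in at 8.8 s. No verdict is reported.

- **Finding the notch:** The cameras showed it toward the box's right end, centred near (0.573, 0.006). The wrist and fixed cameras differed by about 7 mm along the rim, so I aimed between them. I checked by touch with the closed fingers: at z = 54.9 mm, below the rim's 60 mm top face, there was still no contact.
- **Pressing the key:** The tip stopped at z = 47.1 mm with 28 N on it, though commanded about 2.5 mm lower. That matches the key's end stop, 13 mm below the rim.
- **Lid:** It is plainly ajar in all three views. The front edge rose about 21 mm by image shift in the scene view, about 0.2 rad. A rougher two-view triangulation gave about 18 mm, which is close to the 0.16 rad limit. I trusted the image shift and the stop reading over it.
- **Bystanders and hand:** The cups and ring look unmoved against the first pictures, checked by eye only. The hand ended clear at z = 0.209 m with about zero force.

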